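# Spin the scanner's turntable and brake it on its zero mark

### The job

Check that the scanner's turntable runs free and leave it standing on zero: flick its rim with a fingertip, either way round, so that it spins at better than a turn in ten seconds, and let it run untouched for at least three seconds; then brake it with a fingertip on the rim so that it stops with its zero mark right at the pointer, and take the hand away. Pinch and lift nothing: the reference ball stays standing where it is in the middle of the turntable, and everything else on the bench stays where it lies.

Things in the scene. Friction and masses are not known exactly. Their poses are not given: they have to be found in the camera images.
- platter: The turntable's platter: a level aluminium disc, 250 mm across, 12 mm thick, on a free bearing over a fixed foot bolted to the bench; only the platter turns, endlessly either way. Flat top 46 mm above the bench; its scale ticks and small tapped holes are flush. Origin on the spindle axis at the disc's underside, z up; x runs from the axis through the zero mark, so yaw is the platter's angle.
- axis (a point): Centre of the platter's top, on the spindle axis. Inertia near 0.010 kg m2, give or take a quarter. The bearing hardly slows it: 0.02 rad/s each second plus 0.02 x its speed (1 rad/s takes 30 s to die). A dry fingertip grips its bare top well: pressed down with 3 to 15 N and swept along the rim it carries the platter along; set down on it, it stops it almost at once.
- mark (a point): The zero mark: the one broad dark line on the platter, 10 mm wide, along a radius from 75 mm to the rim and down its edge, flush. The point lies on the line on the top face, 118 mm from the spindle axis, and turns with the platter.
- pointer (a point): Where the mark must stop: fixed point on the rim's circle (118 mm from the axis, height of the platter's top) before the corner of the pointer, a dark steel 28 mm square set cornerwise on a bracket outside the rim, its top level with the platter's, its back 168 mm from the axis. It stands on the turntable's far half as the robot sees it, within 70 degrees of straight ahead (+x) from the axis.
- ball (a point): Reference ball: a matt white ball of 30 mm on a conical dark steel base 40 mm across, 52 mm tall in all, standing loose at the middle of the platter (within 4 mm). The point is the ball's centre, 37 mm above the platter's top. It turns with the platter.
- motor_mid (a point): Loose stepper motor, 42 mm square, 38 mm tall and a 14 mm shaft up, beside the turntable; point at its centre, 19 mm up.
- support_mid (a point): Loose aluminium rod support, 42 x 14 mm foot, 34 mm tall, beside the turntable; point at half height.
- lens_mid (a point): Loose black camera lens, 34 mm across and 30 mm tall, standing beside the turntable; point at half height.
- screwdriver_grip (a point): Screwdriver, 180 mm long, lying on the bench right of the turntable; point in its handle.
- wrench_grip (a point): Small wrench, 140 mm long, lying on the bench right of the turntable; point in its handle.
- caliper_mid (a point): Digital caliper, 230 mm long, lying on the bench left of the turntable; point in the middle of its black slide.
- jar_mid (a point): Clear screw-top jar, 52 mm across and 60 mm tall, left of the turntable; point at half height.
There are look-alikes about, which are no part of the job. Leave any purple look-alike of the part that bears ball alone.

How it is judged (in metres and radians):
On the way, in this order (a step that is already met when the one before it is completed fails the run):
1. the platter spins untouched, faster than 0.6 rad/s, for 3 s (angular speed of platter above 0.6 rad/s and contact force between the fingers and platter below 0.05 N), for 3 s.
2. the platter stands still under the fingertip with its mark within 8 mm of the pointer (angular speed of platter below 0.05 rad/s and horizontal distance between mark and pointer below 0.008 m and contact force between the fingers and platter above 0.2 N), for 0.2 s.
At the end, for the whole second after the job is handed in: The platter is at rest with its zero mark within 8 mm of the pointer (along the rim's circle), the reference ball stands on the platter within 15 mm of its centre, nothing else has moved by more than 20 mm, and the robot touches nothing (angular speed of platter below 0.05 rad/s and horizontal distance between mark and pointer below 0.008 m and horizontal distance between ball and axis below 0.015 m and z of ball in the frame of axis between 0.031 and 0.043 m and distance of each of motor_mid, support_mid, lens_mid, screwdriver_grip, wrench_grip, caliper_mid, jar_mid from where it was at the start of the episode below 0.02 m).
It fails at once if the reference ball is lifted, tipped over or pushed off the middle (more than 15 mm) (not (horizontal distance between ball and axis below 0.015 m and z of ball in the frame of axis between 0.031 and 0.043 m)).
It fails at once if something else on the bench is moved by more than 20 mm (not (distance of each of motor_mid, support_mid, lens_mid, screwdriver_grip, wrench_grip, caliper_mid, jar_mid from where it was at the start of the episode below 0.02 m)).
It also fails if it takes over 45 s, if anything falls off the work surface, if the arm or the gripper's body presses on something with over 40 N, if the wrist force passes 120 N, or if a joint passes its speed limit or range.

### The arm

A 6-joint arm with a two-finger parallel gripper is mounted at the origin on the work surface. World frame = base frame: x ahead of the robot, y to its left, z up, the work surface at z = 0. Lengths are in m, angles in degrees, forces in N, time in s.
With the tool pointing down it reaches from about 0.275 to 1 m from the base axis. Payload 8.4 kg.
Tool frame: the origin (TCP) lies on the centre line of the jaws, within the pads' length; the fingertips stand 8 mm ahead of it and the grasp point (between the pads) lies 11 mm behind it (manip.tip_reach is the distance from the TCP to the fingertips, in m); z points along the fingers, y is the direction in which the jaws open and shut (so a half turn about z gives the same grasp; the last joint's range is limited). The gripper opens to 85 mm and grips with 20 to 120 N. Pads are 22 mm wide; open, the fingers measure 114 mm over their backs; the gripper's body (76 mm by 85 mm) begins 54 mm behind the grasp point. The pads swing forward as they close: fully open they stand 13 mm farther back than shut.
Start: joints at [75.206, 20.225, 93.587, -0, 66.188, -0.138], TCP at [0.158, 0.605, 0.239] pointing down, gripper open.
Joint ranges: [-150.9, 150.9], [-52.94, 120.26], [3.33, 152.33], [-74.26, 254.26], [0, 154.13], [-172.89, 172.89]. Speed limits (degrees/s): [127.2, 127.2, 159.86, 180, 180, 180].

### API

Orientations are given as a 3x3 rotation matrix whose columns are the frame's x, y, z axes.
In Python, from bench import observe, imaging, order, manip gives the robot as it stands.
- The arm moves only by the shell command python3 -m crank 'ROWS' [OPENING]. ROWS is JSON, a list of rows, each a list of 6 numbers: the shift along the tool's x, y, z in m, then the turn, a rotation vector about the tool's x, y, z in degrees. A call has 1 to 8 rows; each row is the pose to reach, as a shift and turn from the pose commanded when the call began, along the tool's axes at that moment; what a row does not reach only later rows make up. A row lasts 1/12 s, in which the tool goes at most 41.7 mm and 7.16 degrees, less where a joint would pass 70% of its speed; a pose out of reach is approached as far as the arm can. A call with a gripper value outside its range is refused whole. OPENING is the closure, from -1 (fully open) to 1 (shut), set as the call begins (- or left out, the last holds). The fingers move at their own pace and stop on an object; the grip force is fixed at half the most. Time passes only in rows, so rows that repeat a pose let the fingers close. It gives the time, the measured TCP pose, the force and the opening at its end, in the units of the state.
- observe(): the state, without advancing time (a new reading comes with each control period).
- imaging.capture(name): name is "scene" or "top" or "wrist"; returns a dict with "img" (384x512x3 uint8, blue, green, red), "fx", "fy", "cx", "cy" (pixels), "D" ([k1, k2, p1, p2, k3] as OpenCV has them; the pictures are not rectified), "R" (3x3) and "t" (3): a world point X has camera coordinates R X + t. Camera axes: x right, y down, z forward; pixel columns grow to the right and rows downward; lengths in m; the calibration is good to about 2 mm. A picture is of the moment at which its call begins. There is no depth.
- order.job_done(): hands the job in, once; it reports no verdict.
The state is a dict: "clock": time; "joint_positions": joint angles; "dq": joint speeds; "effort": joint torques, N m; "position": TCP position; "tcp_rot": TCP orientation; "ft_force": force on the tool from outside, world axes, zero at the start; "moment": the same for the moment, N m; "width": opening from 0.0 (shut) to 1.0 (fully open).
Only numpy, scipy, OpenCV 4.12 (cv2) and the standard library are available. Lean on these libraries where they do the work, as an engineer would, in place of code of your own. Each camera call takes 0.05 s, during which the arm holds its last target.

## Working session

There is one attempt and no reset: what is moved stays moved. The work goes in short steps, Python scripts to look and compute and a shell command to move; the robot and the scene stay as the last step left them, time stands still between calls to the robot, and variables do not carry over. Pictures are saved under pics/ and viewed, and the job is handed in when it is done.

```bash
ls; mkdir -p pics; python3 - <<'E'
from bench import observe, imaging, order, manip
import cv2
print(observe()); print([x for x in dir(manip) if x[0]!='_'], manip.tip_reach)
for n in("scene","top","wrist"):
    c=imaging.capture(n); cv2.imwrite(f"pics/{n}0.png",c["img"]); print(n,{k:(v.tolist() if hasattr(v,'tolist') else v) for k,v in c.items() if k!="img"})
E
```

```text
pics
{'clock': 0.0, 'joint_positions': array([ 7.52082730e+01,  2.02624860e+01,  9.36304937e+01, -9.21864238e-05,
        6.61895541e+01, -1.37642239e-01]), 'dq': array([ 0.05040844,  0.02071027, -0.06876839,  0.0254545 , -0.00177823,
        0.03264071]), 'effort': array([-9.76609999e-05, -6.05265927e+01, -3.42064261e+01,  1.08946535e-04,
        9.59293102e-03,  4.63548815e-05]), 'position': array([0.15799121, 0.60419591, 0.23855111]), 'tcp_rot': array([[-9.67470961e-01,  2.52981828e-01, -3.66341419e-04],
       [ 2.52982093e-01,  9.67469958e-01, -1.39312338e-03],
       [ 1.98941766e-06, -1.44048423e-03, -9.99998963e-01]]), 'ft_force': array([ 0.18209679,  0.69092797, -0.73592854]), 'moment': array([-0.04133494,  0.01269379, -0.06058163]), 'width': 0.9991983312170103}
['IKError', 'tip_reach'] 0.008
scene {'fx': 357.76088126525383, 'fy': 357.76088126525383, 'cx': 253.81618721853155, 'cy': 198.61207779068164, 'D': [-0.08129774261659017, 0.0, 0.0, 0.0, 0.0], 'R': [[-0.7635966858858555, 0.6456770162053831, -0.004614330747982537], [0.4745910303043086, 0.5563910812922818, -0.68205008512
[... 309 characters left out ...]
0.012578577397859047, -0.9998074572387726, -0.015060804772188706], [-0.989430737606648, 0.014621226991109293, -0.1442672353670066], [0.14445966520039738, 0.013086946588657358, -0.9894241441157453]], 't': [0.004877016258248878, 0.5571054185877973, 1.4198390530794083]}
wrist {'fx': 310.04944552201835, 'fy': 310.04944552201835, 'cx': 251.98726417706203, 'cy': 186.7761535979135, 'D': [-0.011422666069115732, 0.0, 0.0, 0.0, 0.0], 'R': [[0.2527823579865974, 0.9675221943738239, -0.0013721824944483347], [0.9327014536979743, -0.24330726547545556, 0.26621339717704584], [0.257233508237988, -0.06857388687334709, -0.9639131414596754]], 't': [-0.6241697662313038, -0.035355604339598085, 0.3789318898797599]}
```

View pics/top0.png

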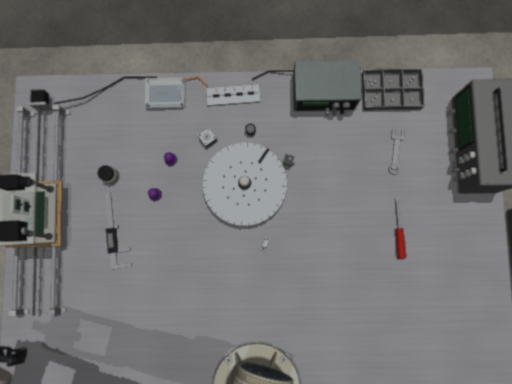

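View pics/scene0.png

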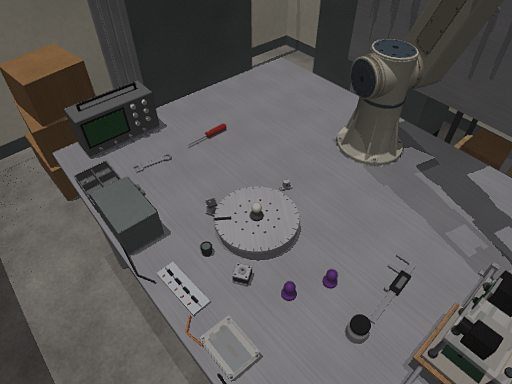

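View pics/wrist0.png

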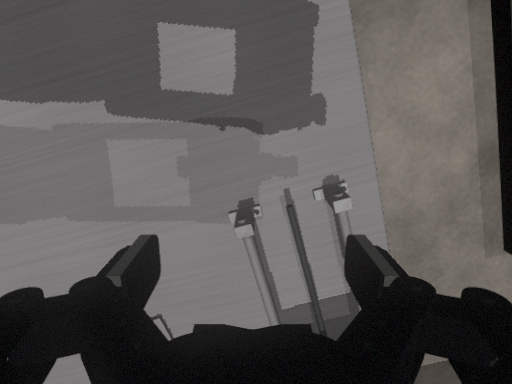

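The top view has the platter centred near (245,183), the mark near (264,156) and the pointer near (289,160). I'll enlarge it for exact positions.

```bash
cat > h.py <<'E'
import numpy as np, cv2
from bench import observe, imaging
def ray(c,uv,z):
    K=np.array([[c["fx"],0,c["cx"]],[0,c["fy"],c["cy"]],[0,0,1.]])
    p=cv2.undistortPoints(np.array([[uv]],float),K,np.array(c["D"]))[0,0]
    R=np.array(c["R"]);t=np.array(c["t"]);o=-R.T@t;d=R.T@np.array([p[0],p[1],1])
    return o+d*(z-o[2])/d[2]
def proj(c,X):
    K=np.array([[c["fx"],0,c["cx"]],[0,c["fy"],c["cy"]],[0,0,1.]])
    return cv2.projectPoints(np.array(X,float).reshape(-1,1,3),cv2.Rodrigues(np.array(c["R"]))[0],np.array(c["t"]),K,np.array(c["D"]))[0][:,0]
def crop(name,u0,v0,w,h,s,out,grid=None,c=None):
    c=c or imaging.capture(name)
    im=cv2.resize(c["img"][v0:v0+h,u0:u0+w],None,fx=s,fy=s,interpolation=cv2.INTER_CUBIC)
    cv2.imwrite(out,im); return c
E
python3 - <<'E'
from h import *
c={"img":cv2.imread("pics/top0.png")};crop("top",190,115,130,145,4,"pics/topc.png",c=c)
c={"img":cv2.imread("pics/scene0.png")};crop("scene",190,165,130,110,6,"pics/scc.png",c=c)
E
```

```text
(no output)
```

View pics/topc.png

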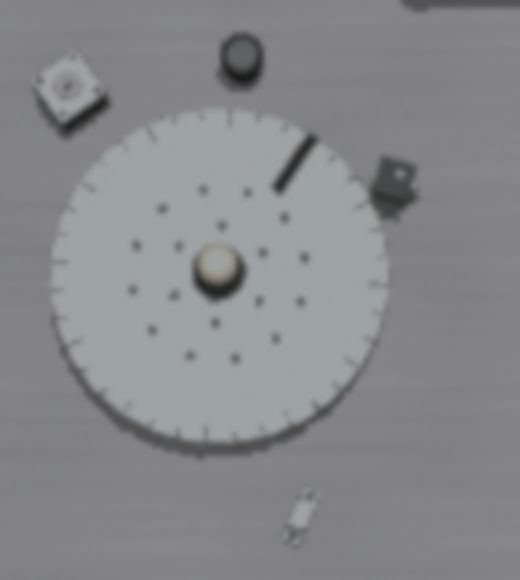

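View pics/scc.png

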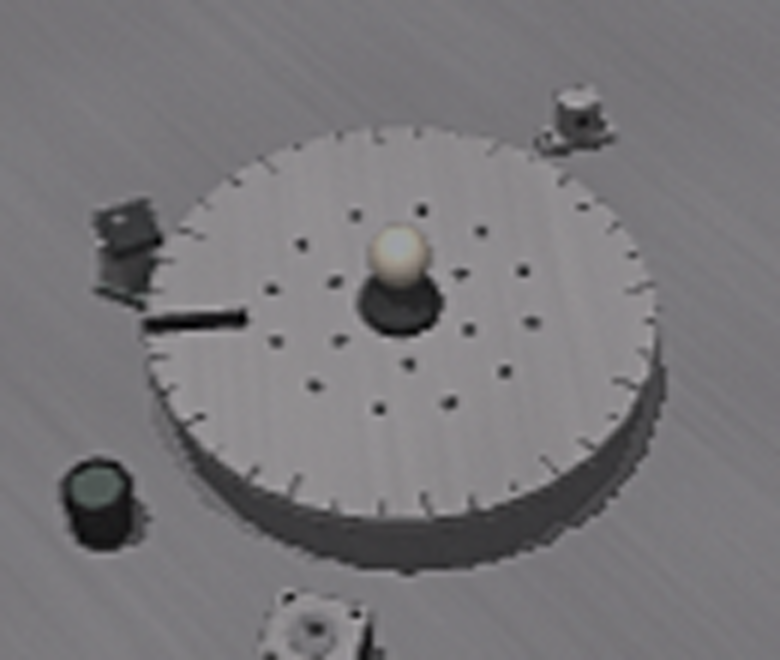

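```bash
python3 - <<'E'
from h import *
from scipy.optimize import least_squares
for n in("top","scene"):
    c=imaging.capture(n)
    g=cv2.cvtColor(c["img"],cv2.COLOR_BGR2GRAY)
    if n=="top": s=[(52,270),(387,268),(229,110),(215,442),(110,147),(360,178),(335,398),(95,385)]; P=[(190+u/4-.375,115+v/4-.375) for u,v in s]; m=[(279,189),(314,138)]; q=lambda a:(190+a[0]/4-.375,115+a[1]/4-.375)
    else: s=[(412,126),(657,300),(420,517),(146,340),(250,172),(560,175),(580,460),(240,470)];q=lambda a:(190+a[0]/6-.4,165+a[1]/6-.4);m=[(246,318),(146,323)]
    W=np.array([ray(c,q(a),.046)[:2] for a in s])
    f=least_squares(lambda p:np.hypot(*(W-p[:2]).T)-p[2],[.5,0,.125]); print(n,f.x,np.abs(f.fun).max())
    M=[ray(c,q(a),.046)[:2] for a in m]; print([np.degrees(np.arctan2(*(x-f.x[:2])[::-1])) for x in M],[np.linalg.norm(x-f.x[:2]) for x in M])
    ptr=[(380,157),(415,165),(372,191),(407,199)] if n=="top" else [(95,208),(150,199),(160,238),(105,252)]
    for a in ptr:
        x=ray(c,q(a),.046)[:2]-f.x[:2]; print(a,np.hypot(*x),np.degrees(np.arctan2(x[1],x[0])))
    crop(n,*((265,140,50,50) if n=="top" else (195,180,50,50)),12,f"pics/p_{n}.png",c=c)
    for nm,a,z in [("motor",(70,88),.038),("lens",(243,55),.03),("support",(302,513),.034)]:
        if n=="top": print(nm,ray(c,q(a),z))
E
```

```text
top [0.5856681  0.02579467 0.12398101] 0.0014430594413268466
[np.float64(-35.400942970721545), np.float64(-35.16181867728304)] [np.float64(0.07614690566974797), np.float64(0.1225848353112501)]
(380, 157) 0.14640416877261453 -54.488567815213415
(415, 165) 0.16483576638192204 -61.52678561800297
(372, 191) 0.12745735736938002 -62.17899746080606
(407, 199) 0.14821641485745532 -69.02016167345674
motor [0.7291084 0.137298  0.038    ]
lens [0.75464852 0.0074438  0.03      ]
support [ 0.40969735 -0.03165259  0.034     ]
scene [0.58702177 0.02861797 0.12287399] 0.0023542702046256275
[np.float64(-35.55011178034606), np.float64(-35.97665754638422)] [np.float64(0.07595838688149563), np.float64(0.12436758648133339)]
(95, 208) 0.16955055522692225 -63.46202035263621
(150, 199) 0.14757351379113226 -69.89370596671698
(160, 238) 0.12970465324009187 -61.09972050387765
(105, 252) 0.15255301905291163 -54.224291677889866
```

View pics/p_top.png

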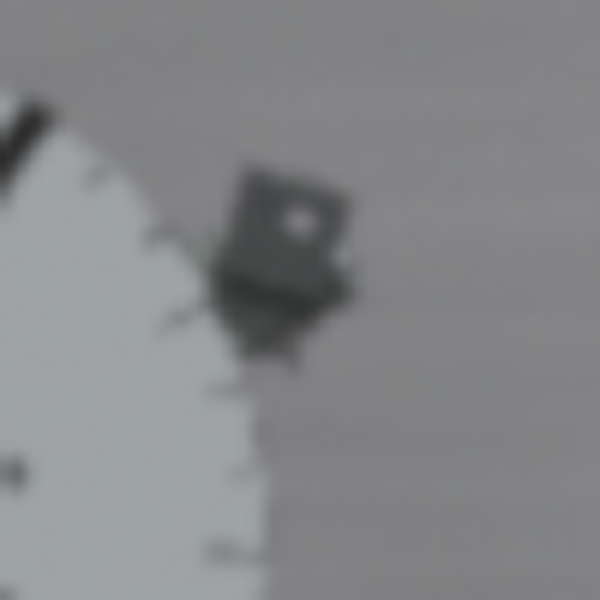

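View pics/p_scene.png

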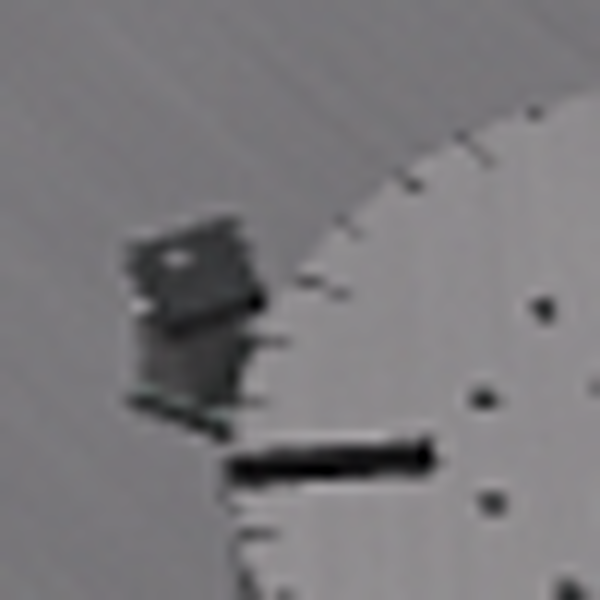

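The pointer sits at about −61.8° and the mark at about −35.4°, about axis (0.587, 0.027). I'll move to hover over the near rim with the gripper shut.

```bash
python3 -m crank '[[-0.0275,-0.0308,0,0,0,-1.83],[-0.055,-0.0615,0,0,0,-3.66],[-0.0825,-0.0923,0,0,0,-5.49],[-0.11,-0.123,0,0,0,-7.32],[-0.1375,-0.1538,0,0,0,-9.15],[-0.165,-0.1845,0,0,0,-10.98],[-0.1925,-0.2153,0,0,0,-12.81],[-0.22,-0.246,0,0,0,-14.65]]' 1
python3 -m crank '[[-0.018,-0.036,0,0,0,0],[-0.036,-0.072,0,0,0,0],[-0.055,-0.108,0,0,0,0],[-0.073,-0.144,0,0,0,0],[-0.092,-0.180,0,0,0,0],[-0.11,-0.216,0,0,0,0],[-0.128,-0.252,0,0,0,0],[-0.147,-0.288,0,0,0,0]]'
python3 -c "
from h import *
s=observe();print(s)"
```

```text
clock: 0.92
position: [0.3091, 0.3092, 0.2394]
tcp_rot: [[-1.0, -0.002, 0.0], [-0.002, 1.0, 0.0], [-0.0, 0.0, -1.0]]
ft_force: [0.9, -0.2, 0.3]
width: -0.006
clock: 1.58
position: [0.4561, 0.0209, 0.2395]
tcp_rot: [[-1.0, 0.0, 0.001], [0.0, 1.0, 0.0], [-0.001, 0.0, -1.0]]
ft_force: [0.9, 0.6, 0.1]
width: 0.001
{'clock': 1.5833, 'joint_positions': array([ 2.43380936e+00,  4.93319751e+00,  1.13357628e+02,  5.48102322e-03,
        6.16799809e+01, -8.75508981e+01]), 'dq': array([-57.09501929,  18.91022666, -21.02461881,   0.29838379,
         1.73370308, -56.774987  ]), 'effort': array([  6.2004903 , -42.97423124, -29.45865512,  -0.24971084,
         0.20722888,   1.55806538]), 'position': array([0.45607867, 0.02091453, 0.23951112]), 'tcp_rot': array([[-9.99999823e-01,  3.12238911e-04,  5.05487423e-04],
       [ 3.12292416e-04,  9.99999946e-01,  1.05773331e-04],
       [-5.05454369e-04,  1.05931172e-04, -9.99999867e-01]]), 'ft_force': array([0.92506037, 0.59598328, 0.0532958 ]), 'moment': array([ 0.04251952, -0.07422097, -0.02468171]), 'width': 0.0010492112598824658}
```

```bash
python3 -m crank '[[-0.01,-0.02,0.03,0,0,0],[-0.023,-0.035,0.065,0,0,0],[-0.023,-0.041,0.1,0,0,0],[-0.023,-0.041,0.135,0,0,0],[-0.023,-0.041,0.16,0,0,0],[-0.023,-0.041,0.173,0,0,0],[-0.023,-0.041,0.177,0,0,0],[-0.023,-0.041,0.177,0,0,0]]'
python3 -c "
from h import *
for n in ('wrist','top'): c=imaging.capture(n);cv2.imwrite('pics/%s1.png'%n,c['img'])
print(observe()['position'],observe()['ft_force'])"
```

```text
clock: 2.25
position: [0.478, -0.018, 0.0614]
tcp_rot: [[-1.0, 0.0, -0.002], [0.0, 1.0, 0.0], [0.002, 0.0, -1.0]]
ft_force: [-0.4, -0.2, 1.1]
width: 0.001
[ 0.47936302 -0.0179792   0.06305664] [ 0.69908451 -0.32648083  0.1855988 ]
```

View pics/wrist1.png

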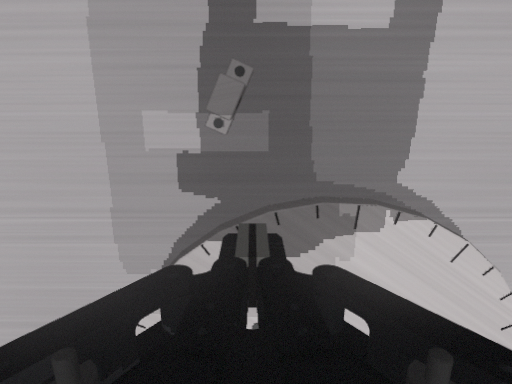

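View pics/top1.png

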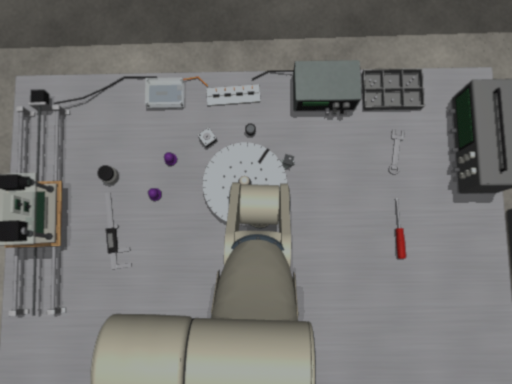

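```bash
python3 -m crank '[[-0.003,0,0.003,0,0,0],[-0.003,0,0.006,0,0,0],[-0.003,0,0.008,0,0,0],[-0.003,0,0.009,0,0,0],[-0.003,0,0.009,0,0,0]]'
```

```text
clock: 2.77
position: [0.4822, -0.0181, 0.054]
tcp_rot: [[-1.0, -0.0, 0.001], [-0.0, 1.0, -0.0], [-0.001, -0.0, -1.0]]
ft_force: [-1.4, -0.7, 8.9]
width: 0.002
```

```bash
python3 -m crank '[[0,0.002,0,0,0,0],[0,0.007,0,0,0,0],[0,0.015,0,0,0,0],[0,0.025,0,0,0,0],[0,0.035,0,0,0,0],[0,0.045,0,0,0,0],[0,0.055,0,0,0,0],[0,0.065,-0.015,0,0,0]]'
python3 -m crank '[[0,0.005,-0.003,0,0,0],[0,0.005,-0.003,0,0,0]]'
cat > ang.py <<'E'
from h import *
import sys
A=np.array([.5863,.027])
def mark(c):
    im=c["img"]; best=[]
    th=np.radians(np.arange(0,360,.5)); g=cv2.cvtColor(im,cv2.COLOR_BGR2GRAY).astype(np.float32)
    rs=np.linspace(.082,.115,12)
    X=np.array([[A[0]+r*np.cos(t),A[1]+r*np.sin(t),.046] for t in th for r in rs])
    p=proj(c,X).astype(np.float32)
    v=cv2.remap(g,p[:,0].reshape(1,-1),p[:,1].reshape(1,-1),cv2.INTER_LINEAR).reshape(len(th),-1)
    return np.degrees(th),v
def ang(c,excl=None):
    d,v=mark(c); s=v.max(1); 
    if excl is not None: s=np.where((((d-excl[0])%360)<(excl[1]-excl[0])%360),255,s)
    i=s.argmin(); w=[(i+k)%720 for k in range(-14,15)]; wt=np.clip(120-v[w].mean(1),0,None); k=np.arange(-14,15)
    return d[i]+.5*(wt*k).sum()/max(wt.sum(),1e-6), s.min()
if __name__=="__main__":
    t=observe()["clock"]; 
    for n in("top","scene"):
        c=imaging.capture(n); a,m=ang(c); print(n,round(t,3),"ang",round((a+180)%360-180,2),"min",m); t+=.05
    cv2.imwrite("pics/top_%05d.png"%int(t*1000),imaging.capture("top")["img"])
    cv2.imwrite("pics/scene_%05d.png"%int(t*1000),imaging.capture("scene")["img"])
    print(observe()["clock"],observe()["ft_force"])
E
python3 ang.py; ls pics
```

```text
clock: 3.43
position: [0.4804, 0.0473, 0.0671]
tcp_rot: [[-1.0, 0.0, -0.003], [0.0, 1.0, -0.0], [0.003, -0.0, -1.0]]
ft_force: [0.1, -0.8, -0.1]
width: -0.002
clock: 3.6
position: [0.4826, 0.0528, 0.0722]
tcp_rot: [[-1.0, -0.001, 0.002], [-0.001, 1.0, 0.0], [-0.002, 0.0, -1.0]]
ft_force: [-0.3, -0.1, 0.2]
width: 0.001
top 3.6 ang -81.42 min 62.51953
scene 3.65 ang -83.76 min 25.277344
3.8 [-0.49760096 -0.29948972  0.42921778]
p_scene.png
p_top.png
scc.png
scene0.png
scene_03699.png
top0.png
top1.png
top_03699.png
topc.png
wrist0.png
wrist1.png
```

```bash
python3 -m crank '[[0,0,0,0,0,0],[0,0,0,0,0,0],[0,0,0,0,0,0],[0,0,0,0,0,0],[0,0,0,0,0,0],[0,0,0,0,0,0],[0,0,0,0,0,0],[0,0,0,0,0,0]]';python3 ang.py
```

```text
clock: 4.47
position: [0.4817, 0.052, 0.0713]
tcp_rot: [[-1.0, 0.0, 0.0], [0.0, 1.0, 0.0], [-0.0, 0.0, -1.0]]
ft_force: [1.2, -0.5, 0.5]
width: -0.002
top 4.467 ang -137.63 min 59.25
scene 4.517 ang -140.6 min 22.402344
4.6667 [0.03644395 0.01599039 0.7955435 ]
```

```bash
python3 - <<'E'
import cv2,numpy as np,glob
f=sorted(glob.glob('pics/scene_0*.png'));g=sorted(glob.glob('pics/top_0*.png'))
a=np.hstack([cv2.resize(cv2.imread(x)[170:260,195:310],None,fx=3.4,fy=3.4) for x in f]);b=np.hstack([cv2.resize(cv2.imread(x)[130:240,195:310],None,fx=3.4,fy=3.4) for x in g])
cv2.imwrite('pics/m1.png',np.vstack([a[:300],b[:300]]))
E
```

```text
(no output)
```

View pics/m1.png

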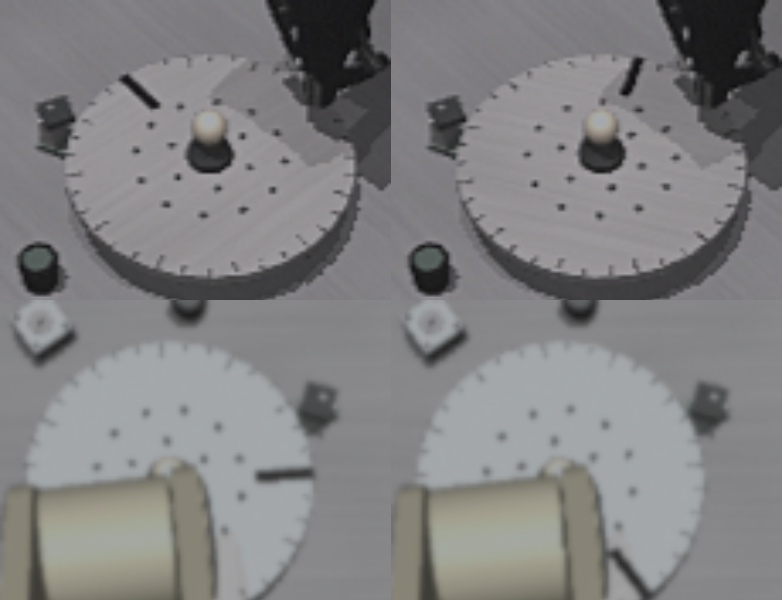

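The platter spins clockwise at about 1.13 rad/s, and the ball is still central. I'll let it run, hover low over the rim and keep tracking it.

```bash
cat > a1.py <<'E'
from ang import *
t=observe()["clock"]
for n in("scene","top"):
    c=imaging.capture(n); a,m=ang(c); print(n,round(t,3),"ang",round((a+180)%360-180,2),"min",m); t+=.05
print(observe()["clock"],observe()["position"])
E
for i in 1 2 3 4 5; do python3 -m crank '[[0,0,0,0,0,0],[0,0,0,0,0,0],[0,0,0,0,0,0],[0,0,0,0,0,0],[0,0,0,0,0,0],[0,0,0,0,0,0],[0,0,0,0,0,0],[0,0,0,0,0,0]]' >/dev/null;python3 a1.py; done
```

```text
scene 5.333 ang 167.38 min 28.851562
top 5.383 ang -177.51 min 97.125
5.4333 [0.48172221 0.05199681 0.07128755]
scene 6.1 ang 121.03 min 21.216797
top 6.15 ang -177.51 min 97.125
6.2 [0.48172943 0.05198004 0.07128602]
scene 6.867 ang 75.81 min 25.21875
top 6.917 ang 73.6 min 57.65625
6.9667 [0.48170306 0.05199736 0.07128664]
scene 7.633 ang 32.01 min 27.15625
top 7.683 ang 29.41 min 60.015625
7.7333 [0.48170277 0.05200471 0.07128132]
scene 8.4 ang -10.43 min 25.5
top 8.45 ang -13.56 min 55.835938
8.5 [0.48169442 0.05197948 0.07128295]
```

```bash
python3 -m crank '[[0,-0.003,0.003,0,0,0],[0,-0.006,0.006,0,0,0],[0,-0.009,0.009,0,0,0],[0,-0.012,0.011,0,0,0],[0,-0.012,0.012,0,0,0],[0,-0.012,0.012,0,0,0],[0,-0.012,0.012,0,0,0],[0,-0.012,0.012,0,0,0]]';python3 a1.py
for i in 1 2 3 4 5 6 ; do python3 -m crank '[[0,0,0,0,0,0],[0,0,0,0,0,0],[0,0,0,0,0,0],[0,0,0,0,0,0],[0,0,0,0,0,0],[0,0,0,0,0,0],[0,0,0,0,0,0],[0,0,0,0,0,0]]' >/dev/null;python3 a1.py; done
```

```text
clock: 9.17
position: [0.4818, 0.04, 0.0593]
tcp_rot: [[-1.0, 0.0, 0.0], [0.0, 1.0, 0.0], [-0.0, 0.0, -1.0]]
ft_force: [-0.1, -0.2, -0.1]
width: -0.003
scene 9.167 ang -51.63 min 24.952148
top 9.217 ang -55.1 min 61.910156
9.2667 [0.48185321 0.04007051 0.05940107]
scene 9.933 ang -91.8 min 24.828125
top 9.983 ang -95.08 min 62.362305
10.0333 [0.48173018 0.03996877 0.0592892 ]
scene 10.7 ang -130.58 min 19.835938
top 10.75 ang -133.6 min 58.109375
10.8 [0.48169303 0.03998615 0.05928369]
scene 11.467 ang -169.1 min 23.454102
top 11.517 ang -167.38 min 105.515625
11.5667 [0.48174992 0.03998649 0.05929884]
scene 12.233 ang 156.4 min 21.980469
top 12.283 ang -167.26 min 105.69141
12.3333 [0.48171175 0.03998093 0.05928464]
scene 13.0 ang 120.71 min 20.692383
top 13.05 ang -167.27 min 105.69141
13.1 [0.48169916 0.03998668 0.05927403]
scene 13.767 ang 87.19 min 24.375
top 13.817 ang 85.86 min 58.46289
13.8667 [0.48170413 0.03998123 0.05927985]
```

```bash
for i in 1 2 3 ; do python3 -m crank '[[0,0,0,0,0,0],[0,0,0,0,0,0],[0,0,0,0,0,0],[0,0,0,0,0,0],[0,0,0,0,0,0],[0,0,0,0,0,0],[0,0,0,0,0,0],[0,0,0,0,0,0]]' >/dev/null;python3 a1.py; done
```

```text
scene 14.533 ang 54.92 min 27.203125
top 14.583 ang 53.39 min 57.015625
14.6333 [0.48172243 0.03998247 0.05929486]
scene 15.3 ang 23.82 min 25.675781
top 15.35 ang 21.94 min 57.757812
15.4 [0.48168416 0.03997869 0.05929612]
scene 16.067 ang -6.12 min 25.860352
top 16.117 ang -8.34 min 57.15625
16.1667 [0.4816964  0.04000772 0.05928493]
```

```bash
python3 -m crank '[[0,0,0.001,0,0,0],[0,0,0.002,0,0,0],[0,0,0.0023,0,0,0],[0,0,0.0023,0,0,0],[0,0,0.0023,0,0,0],[0,0,0.0023,0,0,0],[0,0,0.0023,0,0,0],[0,0,0.0023,0,0,0]]'
python3 -m crank '[[0,0,0,0,0,0],[0,0,0,0,0,0],[0,0,0,0,0,0],[0,0,0,0,0,0],[0,0,0,0,0,0],[0,0,0,0,0,0],[0,0,0,0,0,0],[0,0,0,0,0,0]]'
python3 -m crank '[[0,0,0.003,0,0,0],[0,0,0.003,0,0,0],[0,0,0.003,0,0,0],[0,0,0.003,0,0,0]]'
python3 ang.py; ls -t pics | head -2
```

```text
clock: 16.83
position: [0.4817, 0.04, 0.057]
tcp_rot: [[-1.0, 0.0, 0.0], [0.0, 1.0, 0.0], [-0.0, 0.0, -1.0]]
ft_force: [0.0, 0.6, 0.8]
width: -0.003
clock: 17.5
position: [0.4817, 0.04, 0.057]
tcp_rot: [[-1.0, 0.0, 0.0], [0.0, 1.0, 0.0], [-0.0, 0.0, -1.0]]
ft_force: [0.6, -0.1, 0.4]
width: 0.001
clock: 17.83
position: [0.4821, 0.04, 0.0541]
tcp_rot: [[-1.0, 0.0, 0.001], [0.0, 1.0, 0.0], [-0.001, 0.0, -1.0]]
ft_force: [0.6, -0.0, 2.9]
width: 0.0
top 17.833 ang -63.12 min 63.566406
scene 17.883 ang -62.33 min 25.03125
18.0333 [0.46967338 0.32489508 3.17263178]
scene_17933.png
top_17933.png
```

```bash
python3 - <<'E'
import cv2,numpy as np
from ang import *
a=cv2.resize(cv2.imread('pics/scene_17933.png')[175:225,190:255],(520,400),interpolation=cv2.INTER_CUBIC)
b=cv2.resize(cv2.imread('pics/top_17933.png')[140:190,250:300],(400,400),interpolation=cv2.INTER_CUBIC)
cv2.imwrite('pics/m2.png',cv2.resize(np.hstack([a,b]),(782,340)))
E
```

```text
(no output)
```

View pics/m2.png

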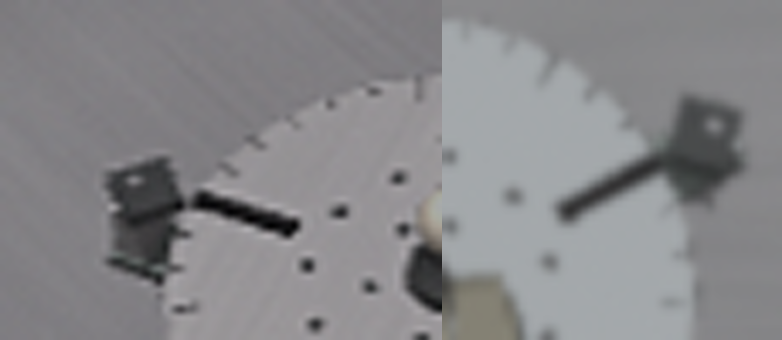

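The mark runs straight into the pointer's corner in both views, at (190,202) and (662,158). The fingertip has been resting on it for about 0.4 s, so I'll lift straight up.

```bash
python3 -m crank '[[0,0,-0.002,0,0,0],[0,0,-0.006,0,0,0],[0,0,-0.015,0,0,0],[0,0,-0.03,0,0,0],[0,0,-0.055,0,0,0],[0,0,-0.085,0,0,0],[0,0,-0.11,0,0,0],[0,0,-0.12,0,0,0]]'
python3 ang.py
python3 -m crank '[[0,0,0,0,0,0],[0,0,0,0,0,0],[0,0,0,0,0,0],[0,0,0,0,0,0],[0,0,0,0,0,0],[0,0,0,0,0,0]]'
python3 ang.py; ls -t pics|head -2
```

```text
clock: 18.7
position: [0.4831, 0.0401, 0.1778]
tcp_rot: [[-1.0, 0.0, 0.005], [0.0, 1.0, 0.0], [-0.005, 0.0, -1.0]]
ft_force: [1.2, 0.5, 0.1]
width: -0.001
top 18.7 ang -63.11 min 62.164062
scene 18.75 ang -62.25 min 23.425781
18.9 [-0.79269946  0.33725925 -0.4777612 ]
clock: 19.4
position: [0.4816, 0.04, 0.1737]
tcp_rot: [[-1.0, 0.0, -0.001], [0.0, 1.0, -0.0], [0.001, -0.0, -1.0]]
ft_force: [0.1, 0.2, 0.5]
width: -0.0
top 19.4 ang -63.11 min 62.164062
scene 19.45 ang -62.25 min 23.304688
19.6 [1.15611596 0.78597325 0.36872602]
scene_19500.png
top_19500.png
```

View pics/scene_19500.png

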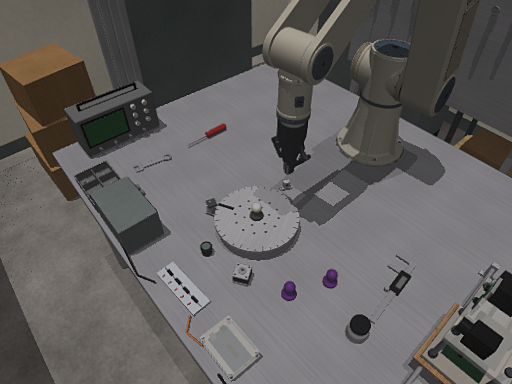

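```bash
python3 -c "
from bench import order
print(order.job_done())"
```

```text
the job is handed in; nothing more can be done
None
```

The turntable runs free, and I left it standing on zero with the hand clear. I handed the job in at about 19.6 s; no verdict was reported.

- **Spin:** I flicked the rim clockwise to about 1.13 rad/s. It then ran untouched for about 14 s and was still turning at about 0.65 rad/s when I braked it.
- **Stop:** One timed fingertip press on the rim, about 3 N, stopped it at the pointer. I held it there about 0.4 s, then lifted straight up.
- **Last checks:** The mark read −63.1° from the top camera and −62.3° from the scene camera, with the pointer at about −62°. That puts it roughly 0.5–2 mm off along the rim, against 8 mm allowed; the two cameras disagree by about 0.9°. The angle did not change between 18.7 and 19.4 s, after the hand was away.
- **Everything else:** In the last scene picture the ball stands in the middle and nothing else on the bench looks moved. I checked those by eye only and did not measure them again.

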